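# Open a fittings tin for the counter: put the double lid on, take off only the dust cap

### The arm

A 6-joint arm with a two-finger parallel gripper is mounted at the origin on the work surface. World frame = base frame: x ahead of the robot, y to its left, z up, the work surface at z = 0. Lengths are in m, angles in rad, forces in N, time in s.
With the tool pointing down it reaches from about 0.375 to 0.975 m from the base axis. Payload 3.8 kg.
Tool frame: the origin (TCP) lies at the very end of the fingers, on their centre line; the grasp point (between the pads) lies 19 mm behind it; z points along the fingers, y is the line along which they close (so a half turn about z gives the same grasp; the last joint's range is limited). The gripper opens to 85 mm and grips with 20 to 120 N. Pads are 22 mm wide; open, the fingers measure 114 mm over their backs; the gripper's body (76 mm by 85 mm) begins 54 mm behind the grasp point. The pads swing forward as they close: fully open they stand 13 mm farther back than shut.
Start: joints at [-1.296, 0.264, 1.604, -0, 1.274, -0.037], TCP at [0.207, -0.642, 0.231] pointing down, gripper open.
Joint ranges: [-2.63, 2.63], [-0.94, 2.18], [0.31, 2.57], [-1.31, 4.45], [0, 2.66], [-2.55, 2.55]. Speed limits (rad/s): [2.57, 2.57, 3.14, 3.14, 3.14, 3.14].

### API

Orientations are given as a rotation vector (axis times angle).
In Python, from workcell import read_state, read_camera, calibration, finish_job gives the robot as it stands.
- The arm moves only by the tool step_arm, never from a script. Its argument "commands" is a list of rows, each an object of numbers: "fingers": the gripper's target within -1 to 1 (shut at 1, half-way at 0, fully open at -1); "dx", "dy", "dz": the shift along the tool's x, y, z in m; "roll": the turn about the tool's z in degrees. In form: [{"fingers": .., "dx": .., "dy": .., "dz": .., "roll": ..}, ...]. A call has 1 to 8 rows; each row is the pose to reach, as a shift and turn from the pose commanded when the call began, along the tool's axes at that moment; what a row does not reach only later rows make up. A row lasts 1/8 s, in which the tool goes at most 62.5 mm and 10.7 degrees, less where a joint would pass 70% of its speed; a pose out of reach is approached as far as the arm can. A call with a gripper value outside its range is refused whole. The fingers move at their own pace and stop on an object; "squeeze" is the grip in N (left out, the last holds). Time passes only in rows, so rows that repeat a pose let the fingers close. It gives the time, the measured TCP pose, the force, the opening and the grip force at its end, in the units of the state.
- read_state(): the state, without advancing time (a new reading comes with each control period).
- read_camera(name): name is "scene" or "top"; returns (picture, depth): 400x640x3 uint8, blue, green, red; 400x640 float32, m along the optical axis (not along the pixel's ray), 0 where there is no reading.
- calibration(name): a dict with "intrinsics" (3x3 intrinsics, pixels), "world_to_cam" (4x4, takes a point from world to camera coordinates). Camera axes: x right, y up, looking along -z (the intrinsics and any distortion apply to the point x, -y, -z); pixel columns grow to the right and rows downward; lengths in m; the calibration is good to about 2 mm. A picture is of the moment at which its call begins. calibration takes no time and is no camera call.
- finish_job(): hands the job in; it is judged then, once.
The state is a dict: "time": time; "q": joint angles; "joint_vel": joint speeds; "joint_torque": joint torques, N m; "tool_pos": TCP position; "tcp_rot": TCP orientation; "wrist_force": force on the tool from outside, world axes, zero at the start; "torque": the same for the moment, N m; "width": opening from 0.0 (shut) to 1.0 (fully open); "grip_force": force on a finger pad.
Only numpy, scipy, OpenCV 4.12 (cv2) and the standard library are available. Lean on these libraries where they do the work, as an engineer would, in place of code of your own. Each camera call takes 0.05 s, during which the arm holds its last target. There are 200 camera calls.

### The job

Pick up the double lid (dispensing lid with the dust cap nested on it) by its central stem and lower it, both parts together, onto the larger open tin until the dispensing lid is fully seated, without dropping it, and let go. Then take the dust cap by one of its two wings and lift it off alone, leaving the dispensing lid seated on the tin. Finish while still holding the dust cap roughly level and still in the gripper, at least 10 cm straight above where it sat; do not put it down, and do not disturb the tin or the other things on the counter.

Things in the scene. Friction and masses are not known exactly. Their poses are not given: they have to be found in the camera images.
- tin: The larger of two open round steel tins, full of brackets, loose but heavy (about 1.8 kg), upright. Outer diameter 120 mm, wall 3.5 (inner diameter 113), rim 90 above the counter; the brackets inside stay below 75. Origin: centre of the underside; z up.
- tin_rim (a point): Centre of the larger tin's mouth, level with its rim, 90 mm above its underside.
- inner_lid: Dispensing lid, lower part of the double lid, about 0.25 kg. Spigot ring (diameter 103 mm, foot bevelled to 97) 0 to 14 above the origin; flange (diameter 124) 14 to 18, with two D-shaped openings; central upright stem. Origin: centre of the spigot's foot, z up; starts standing on the counter, cap on it. Seated, flange on the tin's rim, spigot inside it: origin 76 above the tin's underside. Yaw is free.
- stem_top (a point): Top centre of the dispensing lid's round upright stem: diameter 16 mm, top 72 above that lid's origin. It passes through the cap and stands 50 above the cap's upper face; the lower 28 of these lie between the cap's wings. Lifting by the stem takes the cap along, which only lies on the flange.
- cap: Dust cap, upper part of the double lid, about 0.18 kg: round plate (diameter 138 mm, 4 thick), hole of 26 for the stem, skirt 3 thick reaching 8 below the plate round the flange with 3 to spare. Two black upright wings on top, along its x axis, one each side of the stem. Origin: centre of the plate's underside, z up; nested, 18 above the dispensing lid's origin. Must rise straight up 62 to clear the stem.
- wing_a (a point): Centre of the top edge of the wing on the cap's +x side: x = 45, y = 0, z = 32 mm from the cap's origin. The wing spans x 27 to 63, y -6 to 6, z 4 to 32; pinch it across its 12 mm thickness (along the cap's y).
- wing_b (a point): The same for the like wing on the cap's -x side (x = -45 mm).
- small_tin: Bystander: a smaller open steel tin of brackets, diameter 84, height 65; the double lid does not fit it. Origin: centre of the underside.
- bracket_tray: Bystander: grey tray of brackets, 160 x 110, 40 high. Origin: centre of the underside.
- screwdriver: Bystander: screwdriver lying on the counter, 190 long, along its x axis.
- tape_measure: Bystander: black tape measure, 70 x 36, 62 high. Origin: centre of the underside.

How it is judged:
By the outcome, as a careful person would: the job done as asked, in the order asked, and still so for the second after the job is handed in, while the arm keeps its last pose, push and grip.
It also fails if it takes over 53 s, if anything falls off the work surface, if the arm or the gripper's body presses on something with over 40 N, if the wrist force passes 120 N, or if a joint passes its speed limit or range.

## Working session

There is one attempt and no reset: what is moved stays moved. The work goes in short steps, Python scripts to look and compute and a tool call to move; the robot and the scene stay as the last step left them, time stands still between calls to the robot, and variables do not carry over. Pictures are saved under pics/ and viewed, at most 10 in all, crops included, and the job is handed in when it is done.

Besides the shell and the picture viewer there is one more tool, called after ">>>" by a JSON object that holds its "fn" and its "kwargs". step_arm: Moves the arm, as the interface text tells. Its arguments: {"type":"object","properties":{"commands":{"type":"array","items":{"type":"object","properties":{"fingers":{"type":"number"},"dx":{"type":"number"},"dy":{"type":"number"},"dz":{"type":"number"},"roll":{"type":"number"}}}},"squeeze":{"type":"number"}},"required":["commands"]}

```bash
mkdir -p pics; ls
cat > h.py <<'E'
import numpy as np,cv2
from workcell import *
def grab(n):
    im,d=read_camera(n); np.savez('%s.npz'%n,im=im,d=d); return im,d
def pts(n,d):
    c=calibration(n);K=np.array(c['intrinsics']);T=np.linalg.inv(np.array(c['world_to_cam']))
    v,u=np.mgrid[:d.shape[0],:d.shape[1]]
    x=(u-K[0,2])/K[0,0]*d;y=(v-K[1,2])/K[1,1]*d
    P=np.stack([x,-y,-d,np.ones_like(d)],-1)@T.T
    return P[...,:3]
def proj(n,p):
    c=calibration(n);K=np.array(c['intrinsics']);q=np.array(c['world_to_cam'])@np.r_[p,1]
    a=K@np.array([q[0],-q[1],-q[2]]);return a[:2]/a[2]
def ray(n,u,v,z):
    c=calibration(n);K=np.array(c['intrinsics']);T=np.linalg.inv(np.array(c['world_to_cam']))
    d=T[:3,:3]@np.array([(u-K[0,2])/K[0,0],-(v-K[1,2])/K[1,1],-1]);o=T[:3,3]
    return o+d*(z-o[2])/d[2]
E
python3 - <<'E'
from h import *
for n in('scene','top'):
    im,d=grab(n);cv2.imwrite('pics/%s0.png'%n,im);c=calibration(n);print(c);print((d>0).mean())
print(read_state())
E
```

```text
pics
{'intrinsics': array([[384.99395024,   0.        , 321.87773544],
       [  0.        , 384.99395024, 199.66015369],
       [  0.        ,   0.        ,   1.        ]]), 'world_to_cam': array([[ 0.1780779 ,  0.98400561, -0.00460618, -0.12899059],
       [-0.84325511,  0.15501517,  0.51467574,  0.48670466],
       [ 0.50715785, -0.08776819,  0.85737253, -1.35679236],
       [ 0.        ,  0.        ,  0.        ,  1.        ]])}
0.99596484375
{'intrinsics': array([[411.27033108,   0.        , 321.94934018],
       [  0.        , 411.27033108, 202.14132338],
       [  0.        ,   0.        ,   1.        ]]), 'world_to_cam': array([[ 0.00147406, -0.99968147,  0.02519512, -0.01038549],
       [ 0.9980962 ,  0.00302429,  0.06160219, -0.61184787],
       [-0.06165877,  0.02505634,  0.99778273, -1.36783868],
       [ 0.        ,  0.        ,  0.        ,  1.        ]])}
0.996
{'time': 0.1, 'q': array([-1.29594681e+00,  2.64723541e-01,  1.60525242e+00,  3.27462562e-07,
        1.27371303e+00, -3.69101405e-02]), 'joint_vel': array([-0.00164714,  0.0006136 , -0.00392128,  0.00042534,  0.00111208,
        0.00059516]), 'joint_torque': array([ 2.20202746e-04, -5.16703677e+01, -3.68588948e+01, -3.95728762e-05,
        6.34130789e-03, -3.67201062e-05]), 'tool_pos': array([ 0.20685471, -0.64181714,  0.23004763]), 'tcp_rot': array([-3.10144553e+00, -4.87406809e-01,  3.90086844e-04]), 'wrist_force': array([ 0.50562392, -0.02759954,  0.32415223]), 'torque': array([ 0.05012832, -0.0144806 ,  0.00278928]), 'grip_force': 0.0, 'width': 1.0037913365321658}
```

View pics/scene0.png

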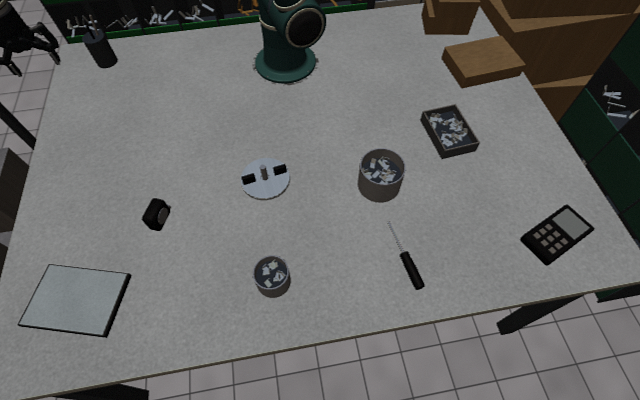

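View pics/top0.png

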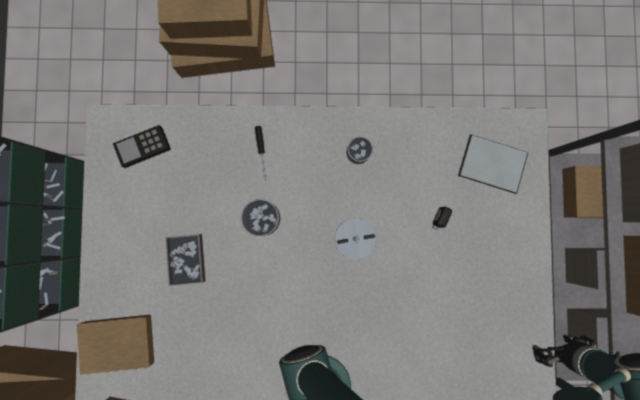

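The scene view shows the double lid near (265,178), with its wings at (249,179) and (280,169), and the tin at (381,172). The top view shows the lid near (356,239), its wings at (343,241) and (369,236), and the tin at (261,217). I'll measure from both views next.

```bash
cat > m.py <<'E'
from h import *
def wings(n,im,win):
    x0,y0,x1,y1=win;g=im[y0:y1,x0:x1].max(2)
    m=(g<70).astype(np.uint8);k,_,st,c=cv2.connectedComponentsWithStats(m)
    o=[i for i in np.argsort(-st[:,4]) if i and st[i,4]>8][:4]
    return [(c[i]+[x0,y0],st[i,4]) for i in o]
def tri(a,b):  # rays across two views
    P=[];D=[]
    for n,(u,v) in(('scene',a),('top',b)):
        p=ray(n,u,v,0);q=ray(n,u,v,.2);P.append(p);D.append((q-p)/np.linalg.norm(q-p))
    A=np.stack([D[0],-D[1]],1);s=np.linalg.lstsq(A,P[1]-P[0],rcond=None)[0]
    x,y=P[0]+s[0]*D[0],P[1]+s[1]*D[1];return (x+y)/2,np.linalg.norm(x-y)
def fit(p):
    A=np.c_[2*p,np.ones(len(p))];s=np.linalg.lstsq(A,(p**2).sum(1),rcond=None)[0];return s[:2],np.sqrt(s[2]+s[0]**2+s[1]**2)
E
python3 - <<'E'
from m import *
np.set_printoptions(precision=4,suppress=True)
W={'scene':((235,148,298,208),(350,140,412,210)),'top':((330,212,382,266),(236,192,286,242))}
w={}
for n in W:
    f=np.load(n+'.npz');im,d=f['im'],f['d'];P=pts(n,d)
    w[n]=wings(n,im,W[n][0]);print(n,w[n])
    x0,y0,x1,y1=W[n][0];p=P[y0:y1,x0:x1].reshape(-1,3)
    print('bench z',np.median(P[y0:y1,x0-3:x0,2]))
    q=p[p[:,2]>.012];s=p[(p[:,2]>.056)];print('lid bbox',q.min(0),q.max(0),(q.min(0)+q.max(0))/2,'stem',len(s),s.mean(0) if len(s) else 0,s[:,2].max() if len(s) else 0)
    plate=p[(p[:,2]>.015)&(p[:,2]<.03)];print('plate z',np.median(plate[:,2]))
    hs,_=cv2.minEnclosingCircle(plate[:,:2].astype(np.float32)),0;print('plate circle',hs[0])
    wg=p[(p[:,2]>.044)&(p[:,2]<.056)];c=wg[:,:2].mean(0);print('wingtop',len(wg),np.median(wg[:,2]),c)
    u,s_,v=np.linalg.svd(wg[:,:2]-c);print('axis deg',np.degrees(np.arctan2(v[0,1],v[0,0])))
    x0,y0,x1,y1=W[n][1];p=P[y0:y1,x0:x1].reshape(-1,3)
    r=p[(p[:,2]>.083)];print('tin rim',len(r),np.percentile(r[:,2],[50,95]),cv2.minEnclosingCircle(r[:,:2].astype(np.float32)),fit(r[:,:2]))
# pair wings by order in y (scene u ascending <-> top u descending)
a=sorted([c for c,_ in w['scene'][:2]],key=lambda c:c[0]);b=sorted([c for c,_ in w['top'][:2]],key=lambda c:-c[0])
for i in(0,1):print(tri(a[i],b[i]))
for n in W:
    x0,y0,x1,y1=W[n][0];print(0)
ims=[cv2.resize(np.load(n+'.npz')['im'][W[n][j][1]:W[n][j][3],W[n][j][0]:W[n][j][2]],(390,290),interpolation=cv2.INTER_NEAREST) for n in W for j in(0,1)]
cv2.imwrite('pics/c.png',np.vstack([np.hstack(ims[:2]),np.hstack(ims[2:])]))
E
```

```text
scene [(array([248.2973, 178.6937]), np.int32(111)), (array([279.7736, 169.2453]), np.int32(106)), (array([264.0508, 173.7797]), np.int32(59)), (array([273.3333, 195.9697]), np.int32(33))]
bench z -0.00042115106176460193
lid bbox [ 0.4228 -0.1898  0.0122] [ 1.1215 -0.0528  0.9122] [ 0.7721 -0.1213  0.4622] stem 58 [ 0.7109 -0.1027  0.3588] 0.9121872651243282
plate z 0.02159748942083478
plate circle (0.49250948429107666, -0.12258865684270859)
wingtop 135 0.04891205820138733 [ 0.4945 -0.1221]
axis deg 99.9305678343754
tin rim 285 [0.0889 0.9122] ((0.8121172189712524, 0.0707678347826004), 0.3390108346939087) (array([0.8206, 0.0705]), np.float64(0.2951545695263579))
top [(array([368.4167, 236.125 ]), np.int32(24)), (array([342.375 , 240.7083]), np.int32(24))]
bench z -0.0008692982218014844
lid bbox [ 0.4213 -0.1847  0.0132] [0.5553 0.0257 1.4028] [ 0.4883 -0.0795  0.708 ] stem 39 [ 0.5064 -0.0508  0.6852] 1.4027586440557982
plate z 0.021311924413236705
plate circle (0.4896034300327301, -0.1184736117720604)
wingtop 74 0.048705614786534346 [ 0.4894 -0.1198]
axis deg -80.04999697847065
tin rim 148 [0.0891 0.9454] ((0.5443698167800903, 0.13935305178165436), 0.11513057351112366) (array([0.5503, 0.1575]), np.float64(0.07515388262782284))
(array([ 0.498 , -0.1644,  0.0323]), np.float64(0.0014213527649812763))
(array([ 0.4829, -0.0762,  0.0337]), np.float64(0.0009115947615638937))
0
0
```

View pics/c.png

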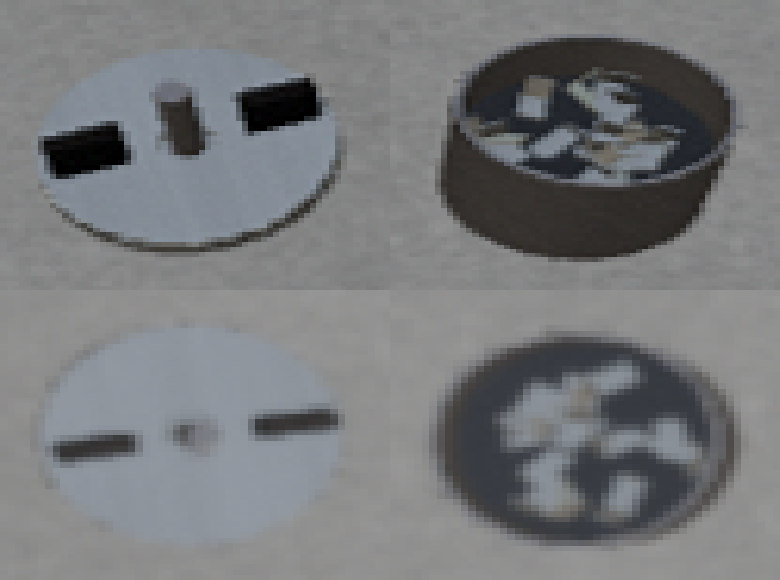

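The crops show the cap, its stem and its black wings clearly in both views, and the tin's rim ring is visible all round. I'll filter out the zero-depth outliers and refine the numbers.

Run:
```python
from m import *
np.set_printoptions(precision=4,suppress=True)
W={'scene':((235,148,298,208),(350,140,412,210)),'top':((330,212,382,266),(236,192,286,242))}
px={}
for n in W:
    f=np.load(n+'.npz');im,d=f['im'],f['d'];P=pts(n,d)
    x0,y0,x1,y1=W[n][0];p=P[y0:y1,x0:x1].reshape(-1,3)
    s=p[(p[:,2]>.066)&(p[:,2]<.09)];print(n,'stem top',len(s),s.mean(0),s.min(0),s.max(0))
    m=((P[...,2]>.017)&(P[...,2]<.1))[y0:y1,x0:x1].astype(np.uint8)
    pl=p[(p[:,2]>.017)&(p[:,2]<.027)];print(' plate circ',cv2.minEnclosingCircle(pl[:,:2].astype(np.float32)))
    mt=((P[...,2]>.066)&(P[...,2]<.09))[y0:y1,x0:x1];v,u=np.nonzero(mt);px[n,0]=(u.mean()+x0,v.mean()+y0)
    x0,y0,x1,y1=W[n][1];p=P[y0:y1,x0:x1].reshape(-1,3)
    r=p[(p[:,2]>.086)&(p[:,2]<.095)];print(' rim',len(r),np.median(r[:,2]),cv2.minEnclosingCircle(r[:,:2].astype(np.float32)),fit(r[:,:2]))
    mm=((P[...,2]>.086)&(P[...,2]<.095))[y0:y1,x0:x1];v,u=np.nonzero(mm)
    e=cv2.fitEllipse(cv2.convexHull(np.c_[u,v].astype(np.float32)));px[n,1]=(e[0][0]+x0,e[0][1]+y0)
for j in(0,1):print('tri',px['scene',j],px['top',j],tri(px['scene',j],px['top',j]))
```

```text
scene stem top 26 [ 0.4937 -0.1215  0.0702] [ 0.4847 -0.1277  0.0661] [ 0.5005 -0.1139  0.0741]
 plate circ ((0.4923967719078064, -0.12247765064239502), 0.06990344077348709)
 rim 209 0.08927435580037901 ((0.5602675676345825, 0.190648153424263), 0.06069077551364899) (array([0.5608, 0.1905]), np.float64(0.05797953221427424))
top stem top 20 [ 0.4894 -0.1181  0.0709] [ 0.483  -0.1246  0.0672] [ 0.496  -0.1114  0.0756]
 plate circ ((0.48935666680336, -0.11870831996202469), 0.06877540051937103)
 rim 119 0.08938588402252545 ((0.5578283667564392, 0.1933339685201645), 0.06017129123210907) (array([0.5576, 0.1934]), np.float64(0.05795226324188423))
tri (np.float64(262.03846153846155), np.float64(167.03846153846155)) (np.float64(356.0), np.float64(239.05)) (array([ 0.4891, -0.1204,  0.0638]), np.float64(0.0030842947026017316))
tri (382.01082611083984, 166.3504467010498) (258.764196395874, 217.66776084899902) (array([0.5574, 0.1938, 0.081 ]), np.float64(0.0020271790433855244))
```

>>> {"fn": "step_arm", "kwargs": {"commands": [{"fingers": -1, "dx": 0, "dy": 0, "dz": 0, "roll": -10}, {"fingers": -1, "dx": 0, "dy": 0, "dz": 0, "roll": -20}, {"fingers": -1, "dx": 0, "dy": 0, "dz": 0, "roll": -30}, {"fingers": -1, "dx": 0, "dy": 0, "dz": 0, "roll": -40}, {"fingers": -1, "dx": 0, "dy": 0, "dz": 0, "roll": -50}, {"fingers": -1, "dx": 0, "dy": 0, "dz": 0, "roll": -60}, {"fingers": -1, "dx": 0, "dy": 0, "dz": 0, "roll": -70}, {"fingers": -1, "dx": 0, "dy": 0, "dz": 0, "roll": -80}], "squeeze": 80}}

```text
time: 1.1
tool_pos: [0.2069, -0.642, 0.2305]
tcp_rot: [-2.056, -2.374, -0.001]
wrist_force: [1.0, -0.3, 0.1]
width: 1.002
grip_force: 0.0
```

>>> {"fn": "step_arm", "kwargs": {"commands": [{"fingers": -1, "dx": 0.0476, "dy": 0.0356, "dz": 0, "roll": -0.5}, {"fingers": -1, "dx": 0.0951, "dy": 0.0711, "dz": 0, "roll": -1}, {"fingers": -1, "dx": 0.1427, "dy": 0.1067, "dz": 0, "roll": -1.7}, {"fingers": -1, "dx": 0.1903, "dy": 0.1422, "dz": 0, "roll": -1.7}, {"fingers": -1, "dx": 0.2379, "dy": 0.1778, "dz": 0, "roll": -1.7}, {"fingers": -1, "dx": 0.2854, "dy": 0.2134, "dz": 0, "roll": -1.7}, {"fingers": -1, "dx": 0.333, "dy": 0.2489, "dz": 0, "roll": -1.7}, {"fingers": -1, "dx": 0.3806, "dy": 0.2845, "dz": 0, "roll": -1.7}]}}

```text
time: 2.1
tool_pos: [0.4372, -0.2246, 0.231]
tcp_rot: [-2.029, -2.399, 0.0]
wrist_force: [1.2, -0.6, 0.1]
width: 0.999
grip_force: 0.0
```

>>> {"fn": "step_arm", "kwargs": {"commands": [{"fingers": -1, "dx": 0.047, "dy": 0.037, "dz": 0}, {"fingers": -1, "dx": 0.0934, "dy": 0.0733, "dz": 0.02}, {"fingers": -1, "dx": 0.0934, "dy": 0.0733, "dz": 0.07}, {"fingers": -1, "dx": 0.0934, "dy": 0.0733, "dz": 0.1}, {"fingers": -1, "dx": 0.0934, "dy": 0.0733, "dz": 0.1}]}}

```text
invalid input
```

Run:
```python
from h import *
im,d=grab('scene');cv2.imwrite('pics/s1.png',cv2.resize(im[60:230,170:370],(800,680))[:600])
s=read_state();print(s['tool_pos'],s['tcp_rot'],proj('scene',s['tool_pos']))
```

```text
[ 0.44000485 -0.21848288  0.23099769] [-2.02339625 -2.40076777 -0.00929502] [209.83965952 115.34878373]
```

View pics/s1.png

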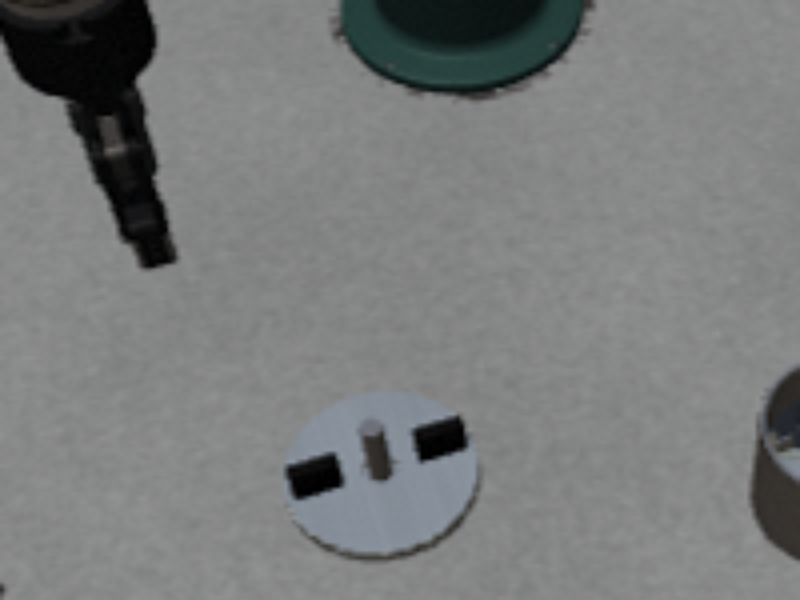

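The image shows the gripper up and to the left, still short of the lid, because the last move was refused. The lid hasn't moved. I'll resend the move with every field filled in.

>>> {"fn": "step_arm", "kwargs": {"commands": [{"fingers": -1, "dx": 0.045, "dy": 0.035, "dz": 0, "roll": 0}, {"fingers": -1, "dx": 0.09, "dy": 0.07, "dz": 0.02, "roll": 0}, {"fingers": -1, "dx": 0.09, "dy": 0.07, "dz": 0.06, "roll": 0}, {"fingers": -1, "dx": 0.09, "dy": 0.07, "dz": 0.08, "roll": 0}, {"fingers": -1, "dx": 0.09, "dy": 0.07, "dz": 0.08, "roll": 0}, {"fingers": -1, "dx": 0.09, "dy": 0.07, "dz": 0.08, "roll": 0}]}}

```text
time: 2.9
tool_pos: [0.4913, -0.1266, 0.152]
tcp_rot: [2.028, 2.398, 0.001]
wrist_force: [-0.5, 0.2, -0.3]
width: 0.998
grip_force: 0.0
```

>>> {"fn": "step_arm", "kwargs": {"commands": [{"fingers": -1, "dx": 0.0064, "dy": 0.001, "dz": 0.03, "roll": 0}, {"fingers": -1, "dx": 0.0064, "dy": 0.001, "dz": 0.06, "roll": 0}, {"fingers": -1, "dx": 0.0064, "dy": 0.001, "dz": 0.09, "roll": 0}, {"fingers": -1, "dx": 0.0064, "dy": 0.001, "dz": 0.11, "roll": 0}, {"fingers": -1, "dx": 0.0064, "dy": 0.001, "dz": 0.119, "roll": 0}, {"fingers": -1, "dx": 0.0064, "dy": 0.001, "dz": 0.119, "roll": 0}, {"fingers": 0.3, "dx": 0.0064, "dy": 0.001, "dz": 0.119, "roll": 0}, {"fingers": 0.3, "dx": 0.0064, "dy": 0.001, "dz": 0.119, "roll": 0}]}}

```text
time: 3.9
tool_pos: [0.4918, -0.12, 0.0334]
tcp_rot: [2.027, 2.397, 0.001]
wrist_force: [-0.6, 0.1, -0.9]
width: 0.603
grip_force: 0.0
```

>>> {"fn": "step_arm", "kwargs": {"commands": [{"fingers": 1, "dx": 0, "dy": 0, "dz": 0, "roll": 0}, {"fingers": 1, "dx": 0, "dy": 0, "dz": 0, "roll": 0}, {"fingers": 1, "dx": 0, "dy": 0, "dz": 0, "roll": 0}, {"fingers": 1, "dx": 0, "dy": 0, "dz": 0, "roll": 0}, {"fingers": 1, "dx": 0, "dy": 0, "dz": 0, "roll": 0}, {"fingers": 1, "dx": 0, "dy": 0, "dz": 0, "roll": 0}], "squeeze": 80}}

```text
time: 4.65
tool_pos: [0.4912, -0.1197, 0.0328]
tcp_rot: [2.028, 2.399, 0.0]
wrist_force: [-0.9, 0.2, 5.2]
width: 0.163
grip_force: 77.8
```

>>> {"fn": "step_arm", "kwargs": {"commands": [{"fingers": 1, "dx": 0, "dy": 0, "dz": -0.01, "roll": 0}, {"fingers": 1, "dx": 0, "dy": 0, "dz": -0.03, "roll": 0}, {"fingers": 1, "dx": 0, "dy": 0, "dz": -0.06, "roll": 0}, {"fingers": 1, "dx": 0, "dy": 0, "dz": -0.09, "roll": 0}, {"fingers": 1, "dx": 0, "dy": 0, "dz": -0.115, "roll": 0}, {"fingers": 1, "dx": 0, "dy": 0, "dz": -0.13, "roll": 0}, {"fingers": 1, "dx": 0, "dy": 0, "dz": -0.13, "roll": 0}, {"fingers": 1, "dx": 0, "dy": 0, "dz": -0.13, "roll": 0}]}}

```text
time: 5.65
tool_pos: [0.4897, -0.1193, 0.1609]
tcp_rot: [-2.027, -2.397, 0.002]
wrist_force: [0.4, 0.3, -3.5]
width: 0.165
grip_force: 78.1
```

>>> {"fn": "step_arm", "kwargs": {"commands": [{"fingers": 1, "dx": 0.02, "dy": 0.008, "dz": 0, "roll": 0}, {"fingers": 1, "dx": 0.06, "dy": 0.024, "dz": 0, "roll": 0}, {"fingers": 1, "dx": 0.1, "dy": 0.04, "dz": 0, "roll": 0}, {"fingers": 1, "dx": 0.14, "dy": 0.056, "dz": 0, "roll": 0}, {"fingers": 1, "dx": 0.18, "dy": 0.072, "dz": 0, "roll": 0}, {"fingers": 1, "dx": 0.22, "dy": 0.088, "dz": 0, "roll": 0}, {"fingers": 1, "dx": 0.26, "dy": 0.104, "dz": 0, "roll": 0}, {"fingers": 1, "dx": 0.285, "dy": 0.114, "dz": 0, "roll": 0}]}}

```text
time: 6.65
tool_pos: [0.555, 0.1821, 0.1602]
tcp_rot: [-2.026, -2.399, 0.004]
wrist_force: [-0.4, -0.5, -4.6]
width: 0.163
grip_force: 78.1
```

>>> {"fn": "step_arm", "kwargs": {"commands": [{"fingers": 1, "dx": 0.0118, "dy": 0.005, "dz": 0, "roll": 0}, {"fingers": 1, "dx": 0.0118, "dy": 0.005, "dz": 0, "roll": 0}, {"fingers": 1, "dx": 0.0118, "dy": 0.005, "dz": 0, "roll": 0}, {"fingers": 1, "dx": 0.0118, "dy": 0.005, "dz": 0, "roll": 0}]}}

```text
time: 7.15
tool_pos: [0.5587, 0.1917, 0.1621]
tcp_rot: [-2.03, -2.398, 0.001]
wrist_force: [-0.1, -0.2, -4.1]
width: 0.162
grip_force: 78.1
```

Run:
```python
from h import *
im,d=grab('scene');i2,d2=grab('top')
s=read_state();print(s['tool_pos'],s['tcp_rot'],s['wrist_force']);P=pts('scene',d)
m=(np.abs(P[...,0]-.56)<.085)&(np.abs(P[...,1]-.192)<.085)&(P[...,2]>.145)&(P[...,2]<.157)
p=P[m];print(len(p),cv2.minEnclosingCircle(p[:,:2].astype(np.float32)),np.median(p[:,2]))
A=np.linalg.lstsq(np.c_[p[:,:2],np.ones(len(p))],p[:,2],rcond=None)[0];print('slope',A)
r=P[(np.abs(P[...,0]-.56)<.085)&(np.abs(P[...,1]-.192)<.085)&(P[...,2]>.086)&(P[...,2]<.095)];print('rim visible',len(r))
cv2.imwrite('pics/s2.png',cv2.resize(im[90:225,310:450],(600,579)))
```

```text
[0.55883691 0.19193716 0.16242215] [2.02975008e+00 2.39765749e+00 3.79857150e-05] [-0.17534045  0.34965258 -4.04141948]
1388 ((0.5585979223251343, 0.18589851260185242), 0.07021213322877884) 0.15096895344711309
slope [-0.00406489  0.00390812  0.15249204]
rim visible 100
```

View pics/s2.png

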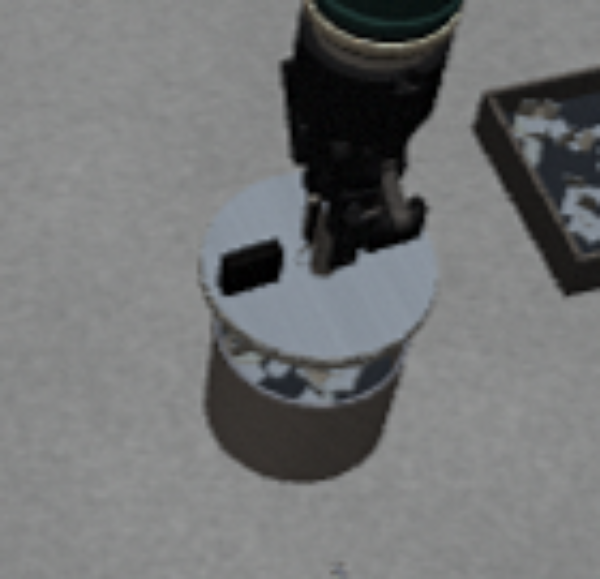

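The scene crop shows the cap hanging level over the tin, its edge running from (200,260) to (437,260) in the crop, with the tin's mouth below it. I'll check the centring more robustly.

Run:
```python
from m import *
from scipy.optimize import least_squares
for n in('scene','top'):
    f=np.load(n+'.npz');P=pts(n,f['d'])
    near=(np.abs(P[...,0]-.56)<.085)&(np.abs(P[...,1]-.192)<.085)
    for nm,lo,hi,R in(('cap',.146,.156,.069),('rim',.086,.094,.06)):
        m=near&(P[...,2]>lo)&(P[...,2]<hi)
        p=P[m]
        c0=np.array([.559,.19]);a=np.arctan2(p[:,1]-c0[1],p[:,0]-c0[0]);r=np.hypot(*(p[:,:2]-c0).T);E=[]
        for k in range(72):
            s=np.abs((a-k*np.pi/36+np.pi)%(2*np.pi)-np.pi)<np.pi/72
            if s.any():
                i=np.flatnonzero(s)[r[s].argmax()]
                if r[i]>R-.009:E.append(p[i,:2])
        E=np.array(E)
        if len(E)<8:print(n,nm,len(E));continue
        o=least_squares(lambda c:np.hypot(*(E-c).T)-R,c0,loss='soft_l1',f_scale=.001)
        print(n,nm,len(E),o.x,np.abs(o.fun).mean())
```

```text
scene cap 58 [0.55853303 0.18730039] 0.0009229054997777728
scene rim 33 [0.55990425 0.19091892] 0.0007288992880337149
top cap 38 [0.55634099 0.19136834] 0.001094079819877338
top rim 0
```

>>> {"fn": "step_arm", "kwargs": {"commands": [{"fingers": 1, "dx": 0.002, "dy": 0.001, "dz": 0.008, "roll": 0}, {"fingers": 1, "dx": 0.002, "dy": 0.001, "dz": 0.018, "roll": 0}, {"fingers": 1, "dx": 0.002, "dy": 0.001, "dz": 0.026, "roll": 0}, {"fingers": 1, "dx": 0.002, "dy": 0.001, "dz": 0.032, "roll": 0}, {"fingers": 1, "dx": 0.002, "dy": 0.001, "dz": 0.037, "roll": 0}, {"fingers": 1, "dx": 0.002, "dy": 0.001, "dz": 0.041, "roll": 0}, {"fingers": 1, "dx": 0.002, "dy": 0.001, "dz": 0.045, "roll": 0}, {"fingers": 1, "dx": 0.002, "dy": 0.001, "dz": 0.045, "roll": 0}]}}

```text
time: 8.25
tool_pos: [0.5592, 0.1949, 0.1169]
tcp_rot: [-2.028, -2.399, 0.001]
wrist_force: [1.0, 0.2, -4.3]
width: 0.168
grip_force: 78.1
```

>>> {"fn": "step_arm", "kwargs": {"commands": [{"fingers": 1, "dx": 0, "dy": 0, "dz": 0.003, "roll": 0}, {"fingers": 1, "dx": 0, "dy": 0, "dz": 0.005, "roll": 0}, {"fingers": 1, "dx": 0, "dy": 0, "dz": 0.007, "roll": 0}, {"fingers": 1, "dx": 0, "dy": 0, "dz": 0.008, "roll": 0}, {"fingers": 1, "dx": 0, "dy": 0, "dz": 0.008, "roll": 0}, {"fingers": 1, "dx": 0, "dy": 0, "dz": 0.008, "roll": 0}]}}

```text
time: 9.0
tool_pos: [0.5595, 0.195, 0.1094]
tcp_rot: [2.028, 2.399, 0.0]
wrist_force: [0.3, -0.1, -4.2]
width: 0.164
grip_force: 78.2
```

Not touching yet, so I'll go on a millimetre at a time.

>>> {"fn": "step_arm", "kwargs": {"commands": [{"fingers": 1, "dx": 0, "dy": 0, "dz": 0.001, "roll": 0}, {"fingers": 1, "dx": 0, "dy": 0, "dz": 0.001, "roll": 0}, {"fingers": 1, "dx": 0, "dy": 0, "dz": 0.001, "roll": 0}]}}

```text
time: 9.38
tool_pos: [0.5597, 0.195, 0.109]
tcp_rot: [2.028, 2.399, 0.001]
wrist_force: [-2.7, -0.3, 2.2]
width: 0.166
grip_force: 78.7
```

>>> {"fn": "step_arm", "kwargs": {"commands": [{"fingers": 1, "dx": 0, "dy": 0, "dz": 0.001, "roll": 0}, {"fingers": 1, "dx": 0, "dy": 0, "dz": 0.001, "roll": 0}, {"fingers": 1, "dx": 0, "dy": 0, "dz": 0.001, "roll": 0}]}}

```text
time: 9.75
tool_pos: [0.5597, 0.1951, 0.1089]
tcp_rot: [2.028, 2.399, 0.001]
wrist_force: [-4.6, -1.4, 7.6]
width: 0.161
grip_force: 79.3
```

>>> {"fn": "step_arm", "kwargs": {"commands": [{"fingers": 0.4, "dx": 0, "dy": 0, "dz": -0.001, "roll": 0}, {"fingers": 0, "dx": 0, "dy": 0, "dz": -0.001, "roll": 0}, {"fingers": -0.4, "dx": 0, "dy": 0, "dz": -0.001, "roll": 0}, {"fingers": -0.4, "dx": 0, "dy": 0, "dz": -0.001, "roll": 0}, {"fingers": -0.4, "dx": 0, "dy": 0, "dz": -0.02, "roll": 0}, {"fingers": -0.4, "dx": 0, "dy": 0, "dz": -0.05, "roll": 0}, {"fingers": -0.4, "dx": 0, "dy": 0, "dz": -0.1, "roll": 0}, {"fingers": -0.4, "dx": 0, "dy": 0, "dz": -0.1, "roll": 0}]}}

```text
time: 10.75
tool_pos: [0.5634, 0.1961, 0.2146]
tcp_rot: [2.024, 2.394, 0.016]
wrist_force: [0.2, 0.9, 0.7]
width: 0.699
grip_force: 0.0
```

Run:
```python
from m import *
im,d=grab('scene');P=pts('scene',d);np.set_printoptions(precision=4,suppress=True)
s=read_state();print(s['tool_pos'],s['tcp_rot'],s['width'])
near=np.hypot(P[...,0]-.56,P[...,1]-.19)<.085
p=P[near&(P[...,2]>.092)&(P[...,2]<.103)]
A=np.linalg.lstsq(np.c_[p[:,:2],np.ones(len(p))],p[:,2],rcond=None)[0];print('plate z',np.median(p[:,2]),'slope',A[:2],cv2.minEnclosingCircle(p[:,:2].astype(np.float32)))
g=im.max(2)<70
w=P[near&(P[...,2]>.121)&(P[...,2]<.131)]
for y in(1,-1):
    q=w[y*(w[:,1]-.19)>.02];print('wing',len(q),q.mean(0) if len(q) else 0)
    if len(q)>10: c=q[:,:2].mean(0);v=np.linalg.svd(q[:,:2]-c)[2][0];print(np.degrees(np.arctan2(v[1],v[0])))
st=P[near&(P[...,2]>.142)&(P[...,2]<.152)];print('stem',len(st),st.mean(0))
cv2.imwrite('pics/s3.png',cv2.resize(im[90:225,310:450],(600,579)))
```

```text
[0.5618 0.1956 0.2118] [2.0258 2.3958 0.0098] 0.7050336611868678
plate z 0.09779670482617725 slope [-0.0024  0.004 ] ((0.5600141286849976, 0.19127431511878967), 0.07010453939437866)
wing 59 [0.5528 0.2348 0.1253]
96.7028654608688
wing 65 [0.5689 0.146  0.125 ]
-78.38360724417814
stem 32 [0.5624 0.1916 0.1471]
```

View pics/s3.png

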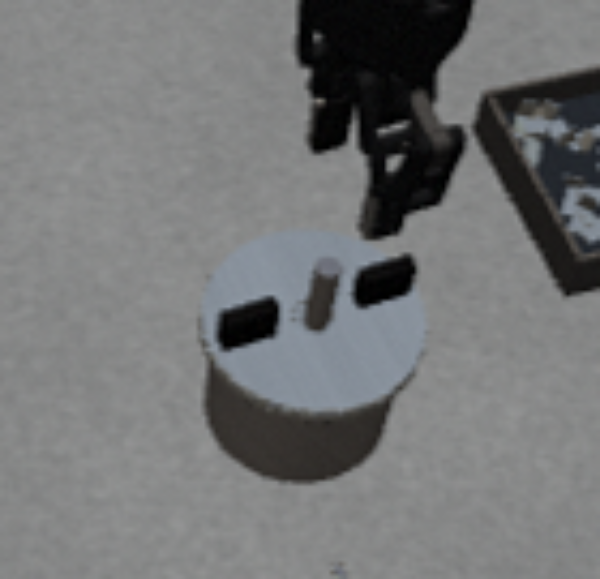

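The crop shows the lid level on the tin, with the near wing at (248,322), the far wing at (385,280) and the stem upright at (325,290). The plate is at z=0.0978, so it is seated. Next I'll take the near wing.

>>> {"fn": "step_arm", "kwargs": {"commands": [{"fingers": -0.4, "dx": -0.02, "dy": 0, "dz": 0, "roll": 0}, {"fingers": -0.4, "dx": -0.0434, "dy": -0.001, "dz": 0, "roll": 0}, {"fingers": -0.4, "dx": -0.0434, "dy": -0.001, "dz": 0.02, "roll": 0}, {"fingers": -0.4, "dx": -0.0434, "dy": -0.001, "dz": 0.04, "roll": 0}, {"fingers": -0.4, "dx": -0.0434, "dy": -0.001, "dz": 0.06, "roll": 0}, {"fingers": -0.4, "dx": -0.0434, "dy": -0.001, "dz": 0.07, "roll": 0}, {"fingers": -0.4, "dx": -0.0434, "dy": -0.001, "dz": 0.07, "roll": 0}, {"fingers": -0.4, "dx": -0.0434, "dy": -0.001, "dz": 0.07, "roll": 0}], "squeeze": 100}}

```text
time: 11.8
tool_pos: [0.5663, 0.1523, 0.1379]
tcp_rot: [2.028, 2.399, 0.001]
wrist_force: [0.2, 0.4, 0.1]
width: 0.704
grip_force: 0.0
```

>>> {"fn": "step_arm", "kwargs": {"commands": [{"fingers": -0.4, "dx": 0, "dy": 0, "dz": 0.012, "roll": 0}, {"fingers": -0.4, "dx": 0, "dy": 0, "dz": 0.024, "roll": 0}, {"fingers": -0.4, "dx": 0, "dy": 0, "dz": 0.031, "roll": 0}, {"fingers": -0.4, "dx": 0, "dy": 0, "dz": 0.034, "roll": 0}, {"fingers": 0.2, "dx": 0, "dy": 0, "dz": 0.034, "roll": 0}, {"fingers": 0.4, "dx": 0, "dy": 0, "dz": 0.034, "roll": 0}, {"fingers": 0.5, "dx": 0, "dy": 0, "dz": 0.034, "roll": 0}]}}

```text
time: 12.68
tool_pos: [0.5661, 0.152, 0.1037]
tcp_rot: [2.028, 2.399, 0.001]
wrist_force: [0.6, -0.0, -0.4]
width: 0.248
grip_force: 0.0
```

>>> {"fn": "step_arm", "kwargs": {"commands": [{"fingers": 0.6, "dx": 0, "dy": 0, "dz": 0, "roll": 0}, {"fingers": 0.65, "dx": 0, "dy": 0, "dz": 0, "roll": 0}, {"fingers": 0.7, "dx": 0, "dy": 0, "dz": 0, "roll": 0}, {"fingers": 0.75, "dx": 0, "dy": 0, "dz": 0, "roll": 0}, {"fingers": 0.8, "dx": 0, "dy": 0, "dz": 0, "roll": 0}, {"fingers": 1, "dx": 0, "dy": 0, "dz": 0, "roll": 0}, {"fingers": 1, "dx": 0, "dy": 0, "dz": 0, "roll": 0}, {"fingers": 1, "dx": 0, "dy": 0, "dz": 0, "roll": 0}], "squeeze": 100}}

```text
time: 13.68
tool_pos: [0.566, 0.152, 0.1037]
tcp_rot: [2.028, 2.399, 0.001]
wrist_force: [0.1, -0.4, 4.4]
width: 0.118
grip_force: 97.9
```

>>> {"fn": "step_arm", "kwargs": {"commands": [{"fingers": 1, "dx": 0, "dy": 0, "dz": -0.002, "roll": 0}, {"fingers": 1, "dx": 0, "dy": 0, "dz": -0.005, "roll": 0}, {"fingers": 1, "dx": 0, "dy": 0, "dz": -0.009, "roll": 0}, {"fingers": 1, "dx": 0, "dy": 0, "dz": -0.014, "roll": 0}, {"fingers": 1, "dx": 0, "dy": 0, "dz": -0.02, "roll": 0}, {"fingers": 1, "dx": 0, "dy": 0, "dz": -0.025, "roll": 0}, {"fingers": 1, "dx": 0, "dy": 0, "dz": -0.025, "roll": 0}], "squeeze": 115}}

```text
time: 14.55
tool_pos: [0.5663, 0.1521, 0.1291]
tcp_rot: [2.028, 2.398, 0.002]
wrist_force: [-0.2, -0.2, -2.4]
width: 0.112
grip_force: 112.4
```

```bash
cat > chk.py <<'E'
from m import *
import sys
lo,hi,out=float(sys.argv[1]),float(sys.argv[2]),sys.argv[3]
im,d=grab('scene');P=pts('scene',d);np.set_printoptions(precision=4,suppress=True)
s=read_state();print(s['tool_pos'],s['wrist_force'],s['grip_force'],s['width'])
near=np.hypot(P[...,0]-.56,P[...,1]-.19)<.09
p=P[near&(P[...,2]>lo)&(P[...,2]<hi)]
A=np.linalg.lstsq(np.c_[p[:,:2],np.ones(len(p))],p[:,2],rcond=None)[0];print('plate z',len(p),np.median(p[:,2]),'slope',A[:2],cv2.minEnclosingCircle(p[:,:2].astype(np.float32)))
cv2.imwrite(out,cv2.resize(im[60:225,300:460],(560,577)))
E
python3 chk.py .112 .132 pics/s4.png
```

```text
[0.566  0.152  0.1287] [-0.4762 -0.4367 -0.7819] 112.36579298973083 0.11430364843879348
plate z 1295 0.12310753794146312 slope [-0.0155  0.009 ] ((0.5608402490615845, 0.1904396116733551), 0.06966343522071838)
```

View pics/s4.png

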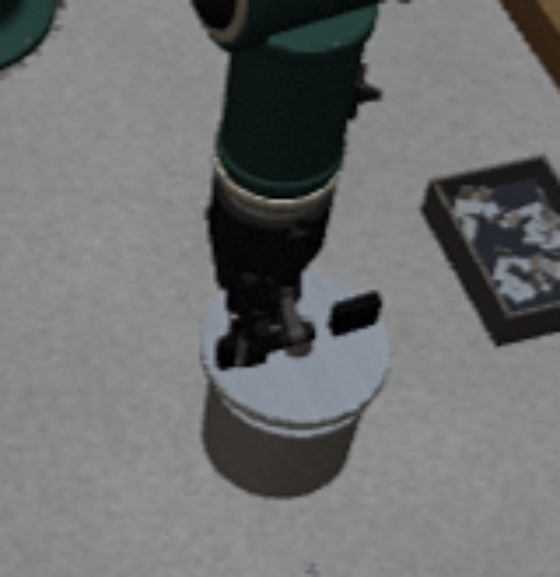

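The crop shows the cap lifted 25 mm and level, with the dispensing lid's flange visible on the tin at about (290,425). I'll keep lifting.

>>> {"fn": "step_arm", "kwargs": {"commands": [{"fingers": 1, "dx": 0, "dy": 0, "dz": -0.01, "roll": 0}, {"fingers": 1, "dx": 0, "dy": 0, "dz": -0.025, "roll": 0}, {"fingers": 1, "dx": 0, "dy": 0, "dz": -0.04, "roll": 0}, {"fingers": 1, "dx": 0, "dy": 0, "dz": -0.055, "roll": 0}, {"fingers": 1, "dx": 0, "dy": 0, "dz": -0.07, "roll": 0}, {"fingers": 1, "dx": 0, "dy": 0, "dz": -0.085, "roll": 0}, {"fingers": 1, "dx": 0, "dy": 0, "dz": -0.097, "roll": 0}, {"fingers": 1, "dx": 0, "dy": 0, "dz": -0.105, "roll": 0}]}}

```text
time: 15.6
tool_pos: [0.5659, 0.152, 0.2343]
tcp_rot: [2.028, 2.399, 0.001]
wrist_force: [-0.2, -0.4, -2.4]
width: 0.108
grip_force: 112.4
```

>>> {"fn": "step_arm", "kwargs": {"commands": [{"fingers": 1, "dx": 0, "dy": 0, "dz": 0, "roll": 0}, {"fingers": 1, "dx": 0, "dy": 0, "dz": 0, "roll": 0}, {"fingers": 1, "dx": 0, "dy": 0, "dz": 0, "roll": 0}, {"fingers": 1, "dx": 0, "dy": 0, "dz": 0, "roll": 0}, {"fingers": 1, "dx": 0, "dy": 0, "dz": 0, "roll": 0}, {"fingers": 1, "dx": 0, "dy": 0, "dz": 0, "roll": 0}]}}

```text
time: 16.35
tool_pos: [0.5657, 0.152, 0.2332]
tcp_rot: [-2.028, -2.399, 0.0]
wrist_force: [0.2, -0.2, -2.1]
width: 0.112
grip_force: 112.4
```

```bash
python3 chk.py .212 .245 pics/s5.png
python3 - <<'E'
from m import *
P=pts('scene',np.load('scene.npz')['d']);near=np.hypot(P[...,0]-.56,P[...,1]-.19)<.09
q=P[near&(P[...,2]>.085)&(P[...,2]<.103)];print('flange',len(q),np.median(q[:,2]))
E
```

```text
[0.5657 0.152  0.2333] [ 0.6309 -0.3267 -1.2177] 112.41851091384888 0.11315314167918014
plate z 1567 0.2271656428958002 slope [-0.0323  0.0085] ((0.5601755380630493, 0.19188658893108368), 0.07029494643211365)
flange 868 0.09380614248772756
```

View pics/s5.png

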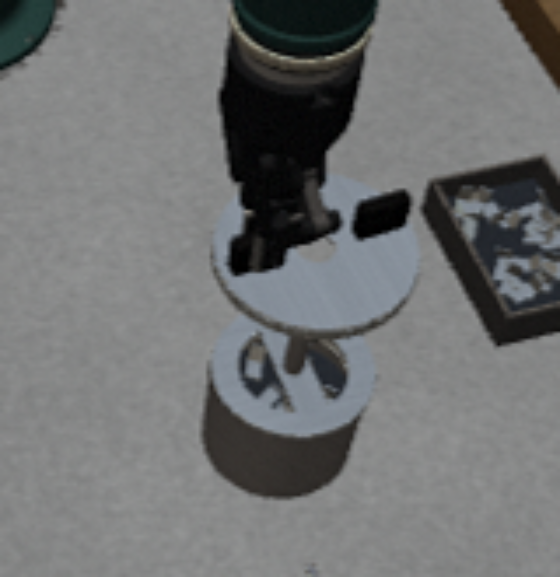

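The crop shows the cap held level well above the stem, with its edge at about (315,330). The dispensing lid is still seated on the tin at (290,385), with its flange at z=0.094.

```bash
python3 -c "
from workcell import *
print(finish_job())"
```

```text
the job is handed in; nothing more can be done
None
```

The job is handed in: the dispensing lid is seated on the larger tin (flange at z = 0.094 m), and the dust cap is held nearly level by one wing about 13 cm straight above where it sat, at 16.4 s on the robot's clock.

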